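# Lay the long feed roller in the roller rest under the microscope

## Task

Pick the long rubber feed roller out of the bin of printer parts and lay it gently in the roller rest under the microscope's objective, so that it lies level in the gap between the steel support wheels, roughly centred on the rest, and stays there by itself. Leave the other parts in the bin, do not bump the microscope, and leave the phone, the cleaner bottle and the screwdriver where they are.

Things in the scene. Friction and masses are not known exactly. Their poses are not given: they have to be found in the camera images.
- long_roller: The part to pick: black rubber cylinder, diameter 20, length 100, with a thin steel journal (diameter 8, 10 long) at each end, 120 long over all; 80 to 170 g. Origin at its centre, on the axis; its x axis runs along the roller (both ends alike). It lies flat on the bin floor. Sizes in mm.
- short_roller: Same kind of roller but short: rubber diameter 20, length 50, journals diameter 8 and 10 long, 70 long over all. Origin at its centre, x axis along it. Stays in the bin. Sizes in mm.
- shaft: Bare steel shaft, diameter 12, length 120. Origin at its centre, x axis along it. Stays in the bin. Sizes in mm.
- motor: Small steel can motor lying on its side, diameter 24, can 36 long, with a thin shaft at its +x end that reaches 31 from the origin. Origin at the can's centre, x axis along it. Stays in the bin. Sizes in mm.
- bearing: Steel ball bearing (ring) lying flat, outer diameter 22, 8 high. Origin at the centre of its underside. Stays in the bin. Sizes in mm.
- heatsink: Aluminium finned heat sink, 24 x 24, 14 high. Origin at the centre of its underside. Stays in the bin. Sizes in mm.
- heatsink2: Second aluminium heat sink like the first, 24 x 24, 14 high. Origin at the centre of its underside. Stays in the bin. Sizes in mm.
- bearing2: Second steel ball bearing like the first, outer diameter 22, 8 high. Origin at the centre of its underside. Stays in the bin. Sizes in mm.
- spacer: Aluminium spacer ring lying flat, outer diameter 16, 12 high. Origin at the centre of its underside. Stays in the bin. Sizes in mm.
- capacitor: Standing aluminium can capacitor, diameter 16, 16 high. Origin at the centre of its underside. Stays in the bin. Sizes in mm.
- gear: White plastic pinion lying flat, about 18 over the teeth, 14 high with its hub. Origin at the centre of its underside. Stays in the bin. Sizes in mm.
- bin: Open grey plastic bin, fixed to the bench: 240 (x) x 260 (y) outside, 50 high, walls and floor 5 thick. Origin at the centre of its underside, on the bench; z up. Sizes in mm.
- microscope: Cream stereo microscope, fixed. Origin on the bench straight under the objective and the middle of the roller rest; z up. Base plate x -100 to 100, y -240 to 100, 20 thick. Column 60 x 60 at y = -200, 430 high; black focus knobs on it at height 355 reach x = +-64. Reach in under the head from -x (the robot's side) or +x. Sizes in mm.
- objective (a point): Centre of the underside of the objective's black light ring (radius 33), 277 above the bench, straight over the rest; axes as microscope. Above it the round barrel is up to 38 in radius, then the head, 100 (x) x 130 (y), from 68 to 143 above this point; two eyepieces rise from the head towards +y, to about 500 above the bench. Sizes in mm.
- rest_seat (a point): Where the long roller's centre lies when seated: 80 above the bench; axes as microscope. The seated roller lies along y on four fixed steel wheels (radius 10, axes along y) at x = +-12, 16 below this point, one pair at y 28 to 36, the other at -36 to -28; between the pairs 56 are free for the fingers, down to a foot plate at height 24. Sizes in mm.
- rest_bracket (a point): Top of one end bracket of the rest: upright aluminium plate, 5 thick (y), 44 wide (x), its top 68 above the bench, at y = 39 of microscope; its twin stands at y = -39. Sizes in mm.
- phone: Dismantled black phone lying on the bench, 72 (x) x 150 (y) x 8. Origin at the centre of its underside. Bystander. Sizes in mm.
- cleaner: White plastic bottle standing on the bench, diameter 48, height 120. Origin at the centre of its underside. Bystander. Sizes in mm.
- screwdriver: Screwdriver lying on the bench, 170 long along its x axis. Bystander. Sizes in mm.
Things that resemble listed ones, but are neither listed nor needed, are in the scene too. Of the things shaped like the shaft, the steel one is meant. What is shaped like the long_roller but orange is not meant.

How it is judged:
At the end, for the whole second after the job is handed in: The long roller rests in the gap between the support wheels: its centre within 4 mm of the seat across and in height, within 12 mm along the rest, its axis within 0.08 rad of the rest's; the other ten parts are inside the bin, below its rim (x of long_roller in the frame of rest_seat between -0.004 and 0.004 m and y of long_roller in the frame of rest_seat between -0.012 and 0.012 m and z of long_roller in the frame of rest_seat between -0.004 and 0.004 m and angle between the x axis of long_roller and the y axis of rest_seat, either way round below 0.08 rad and linear speed of long_roller below 0.02 m/s and x of short_roller in the frame of bin between -0.12 and 0.12 m and y of short_roller in the frame of bin between -0.13 and 0.13 m and z of each of short_roller, shaft, motor, bearing, heatsink, heatsink2, bearing2, spacer, capacitor, gear in the frame of bin below 0.05 m and x of shaft in the frame of bin between -0.12 and 0.12 m and y of shaft in the frame of bin between -0.13 and 0.13 m and x of motor in the frame of bin between -0.12 and 0.12 m and y of motor in the frame of bin between -0.13 and 0.13 m and x of bearing in the frame of bin between -0.12 and 0.12 m and y of bearing in the frame of bin between -0.13 and 0.13 m and x of heatsink in the frame of bin between -0.12 and 0.12 m and y of heatsink in the frame of bin between -0.13 and 0.13 m and x of heatsink2 in the frame of bin between -0.12 and 0.12 m and y of heatsink2 in the frame of bin between -0.13 and 0.13 m and x of bearing2 in the frame of bin between -0.12 and 0.12 m and y of bearing2 in the frame of bin between -0.13 and 0.13 m and x of spacer in the frame of bin between -0.12 and 0.12 m and y of spacer in the frame of bin between -0.13 and 0.13 m and x of capacitor in the frame of bin between -0.12 and 0.12 m and y of capacitor in the frame of bin between -0.13 and 0.13 m and x of gear in the frame of bin between -0.12 and 0.12 m and y of gear in the frame of bin between -0.13 and 0.13 m); the robot touches nothing.
It fails at once if the microscope or its rest is bumped by the robot (over 15 N) (contact force between any of the arm, the fingers and microscope above 15 N).
It fails at once if the long roller is dropped on or pressed hard against the microscope or its rest (over 30 N) (contact force between long_roller and microscope above 30 N).
It fails at once if the phone, the cleaner bottle or the screwdriver is moved more than 30 mm or the bottle tipped (distance of any of phone, cleaner, screwdriver from where it was at the start of the episode above 0.03 m or angle between cleaner's own z axis and vertical above 0.5 rad).
It also fails if it takes over 42 s, if anything falls off the work surface, if the arm or the gripper's body presses on something with over 40 N, if the wrist force passes 120 N, or if a joint passes its speed limit or range.

## Robot

A 6-joint arm with a two-finger parallel gripper is mounted at the origin on the work surface. World frame = base frame: x ahead of the robot, y to its left, z up, the work surface at z = 0. Lengths are in m, angles in rad, forces in N, time in s.
With the tool pointing down it reaches from about 0.35 to 0.975 m from the base axis. Payload 4.9 kg.
Tool frame: the origin (TCP) lies between the finger pads; the fingertips stand 25 mm ahead of it and the grasp point (between the pads) lies 6 mm ahead of it (ctrl.tip_reach is the distance from the TCP to the fingertips, in m); z points along the fingers, y is the direction in which the jaws open and shut (so a half turn about z gives the same grasp; the last joint's range is limited). The gripper opens to 85 mm and grips with 20 to 120 N. Pads are 22 mm wide; open, the fingers measure 114 mm over their backs; the gripper's body (76 mm by 85 mm) begins 54 mm behind the grasp point. The pads swing forward as they close: fully open they stand 13 mm farther back than shut.
Start: joints at [-0.119, 0.053, 1.613, -0, 1.476, -0.119], TCP at [0.625, 0, 0.256] pointing down, gripper open.
Joint ranges: [-3.01, 3.01], [-1.01, 2.22], [0.06, 2.58], [-1.02, 4.17], [0.09, 2.62], [-3.14, 3.14]. Speed limits (rad/s): [2.57, 2.57, 3.14, 3.14, 3.14, 3.14].

## Interface

Orientations are given as a rotation vector (axis times angle).
In Python, from station import get_obs, get_image, camera_params, order, ctrl gives the robot as it stands.
- The arm moves only by the tool move_arm, never from a script. Its argument "deltas" is one flat list of numbers, 5 for each row, row after row: the opening, from -1 (shut) to 1 (fully open), so that 0 is half open, then the shift along the tool's x, y, z in m, then the turn about the tool's z in degrees. In form: [fingers, tx, ty, tz, turn, fingers, tx, ty, tz, turn, ...]. A call has 1 to 10 rows; each row is the pose to reach, as a shift and turn from the pose measured when the call began, along the tool's axes at that moment; what a row does not reach only later rows make up. A row lasts 1/10 s, in which the tool goes at most 50 mm and 8.59 degrees, less where a joint would pass 70% of its speed; a pose out of reach is approached as far as the arm can. A call with a gripper value outside its range is refused whole. The fingers move at their own pace and stop on an object; "force" is the grip in N (left out, the last holds). Time passes only in rows, so rows that repeat a pose let the fingers close. It gives the time, the measured TCP pose, the force and the opening at its end, in the units of the state.
- get_obs(): the state, without advancing time (a new reading comes with each control period).
- get_image(name): name is "scene" or "side" or "wrist"; returns the picture (480x640x3 uint8, red, green, blue); there is no depth.
- camera_params(name): a dict with "camera_matrix" (3x3 intrinsics, pixels), "extrinsics" (4x4, takes a point from camera to world coordinates); the wrist camera has in their place "tool_from_camera" (4x4, takes a point from camera to tool coordinates, whose origin is the TCP and whose axes are the flange's). Camera axes: x right, y up, looking along -z (the intrinsics and any distortion apply to the point x, -y, -z); pixel columns grow to the right and rows downward; lengths in m; the calibration is good to about 2 mm. A picture is of the moment at which its call begins: read the wrist's pose just before it. camera_params takes no time and is no camera call.
- order.finish_job(): hands the job in, once; it reports no verdict.
The state is a dict: "t": time; "q": joint angles; "dq": joint speeds; "effort": joint torques, N m; "tool_pos": TCP position; "tool_rot": TCP orientation; "contact_force": force on the tool from outside, world axes, zero at the start; "wrist_torque": the same for the moment, N m; "opening": finger opening in m.
Only numpy, scipy, OpenCV 4.12 (cv2) and the standard library are available. Lean on these libraries where they do the work, as an engineer would, in place of code of your own. Each camera call takes 0.05 s, during which the arm holds its last target. There are 200 camera calls.

## Working session

There is one attempt and no reset: what is moved stays moved. The work goes in short steps, Python scripts to look and compute and a tool call to move; the robot and the scene stay as the last step left them, time stands still between calls to the robot, and variables do not carry over. Pictures are saved under pics/ and viewed, about 8 in all and at most 12, crops included, and the job is handed in when it is done.

Besides the shell and the picture viewer there is one more tool, called after "Request:" by a JSON object that holds its "name" and its "arguments". move_arm: Moves the arm, as the interface text tells. Its arguments: {"type":"object","properties":{"deltas":{"type":"array"},"force":{"type":"number"}},"required":["deltas"]}

```bash
ls; mkdir -p pics; cat > h.py <<'E'
import numpy as np, cv2
from scipy.spatial.transform import Rotation as R
from station import get_obs, get_image, camera_params, order, ctrl
def ext(name,obs=None):
    p=camera_params(name); K=np.array(p["camera_matrix"])
    if name=="wrist":
        T=np.eye(4);T[:3,:3]=R.from_rotvec(obs["tool_rot"]).as_matrix();T[:3,3]=obs["tool_pos"]
        return K,T@np.array(p["tool_from_camera"])
    return K,np.array(p["extrinsics"])
def ray(K,E,uv):
    d=np.linalg.inv(K)@np.array([uv[0],uv[1],1.]); d=np.array([d[0],-d[1],-d[2]])
    return E[:3,3],E[:3,:3]@d
def onplane(K,E,uv,z):
    o,d=ray(K,E,uv); return o+d*(z-o[2])/d[2]
def proj(K,E,P):
    c=np.linalg.inv(E)@np.append(P,1); v=K@np.array([c[0],-c[1],-c[2]]); return v[:2]/v[2]
def save(name,f):
    im=get_image(name); cv2.imwrite(f,im[:,:,::-1]); return im
E
python3 - <<'E'
from h import *
o=get_obs();print(o)
a=save("scene","pics/scene.png");b=save("side","pics/side.png");c=save("wrist","pics/wrist.png")
for n in("scene","side","wrist"):print(n,camera_params(n))
E
```

```text
pics
{'t': 0.0, 'q': array([-1.19023935e-01,  5.33674978e-02,  1.61432246e+00, -8.85297596e-06,
        1.47595228e+00, -1.18985019e-01]), 'dq': array([-2.52906577e-03, -1.74592582e-03, -1.68834790e-04, -3.23778514e-04,
       -1.15298530e-03,  6.14445727e-05]), 'effort': array([ 2.70554956e-04, -3.93670499e+01, -3.70175600e+01, -1.62778279e-04,
        6.93513779e-03, -6.06393527e-06]), 'tool_pos': array([6.24428463e-01, 5.15473738e-05, 2.55039347e-01]), 'tool_rot': array([-2.22034792e+00, -2.22026340e+00,  2.00000034e-03]), 'contact_force': array([-0.90413227, -0.08044875, -0.97227686]), 'wrist_torque': array([ 0.06913553, -0.01261211,  0.05059806]), 'opening': 0.08529863127795824}
scene {'camera_matrix': array([[466.64847486,   0.        , 321.98218944],
       [  0.        , 466.64847486, 229.80592174],
       [  0.        ,   0.        ,   1.        ]]), 'extrinsics': array([[-0.82916645, -0.38221009,  0.40791965,  0.97922724],
       [ 0.5586849 , -0.54204314,  0.62774231,  0.80416596],
       [-0.0188194 ,  0.74840142,  0.662979  ,  0.90440842],
       [ 0.        ,  0.       
[... 310 characters left out ...]
9143183,  0.83314656,  0.91780954],
       [-0.01170706,  0.86282253,  0.50537138,  0.64658738],
       [ 0.        ,  0.        ,  0.        ,  1.        ]])}
wrist {'camera_matrix': array([[345.51944693,   0.        , 315.89522246],
       [  0.        , 345.51944693, 237.79907632],
       [  0.        ,   0.        ,   1.        ]]), 'tool_from_camera': array([[ 2.15213156e-04,  9.56857135e-01,  2.90558734e-01,
         7.54809435e-02],
       [ 9.99999975e-01, -1.90645933e-04, -1.12859211e-04,
        -1.35646541e-03],
       [-5.25963002e-05,  2.90558751e-01, -9.56857152e-01,
        -1.18008312e-01],
       [ 0.00000000e+00,  0.00000000e+00,  0.00000000e+00,
         1.00000000e+00]])}
```

View pics/scene.png

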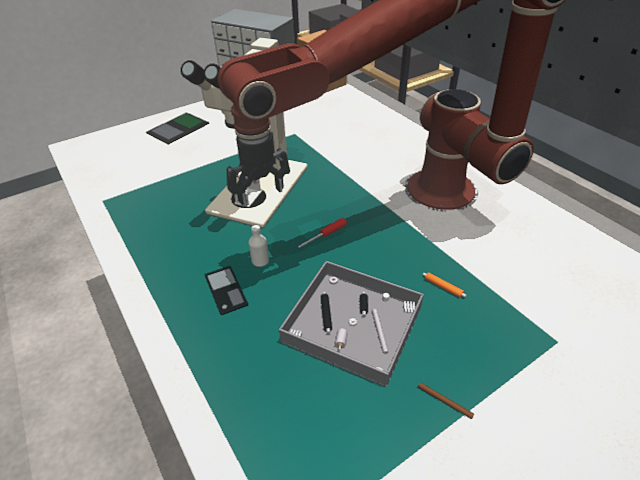

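View pics/side.png

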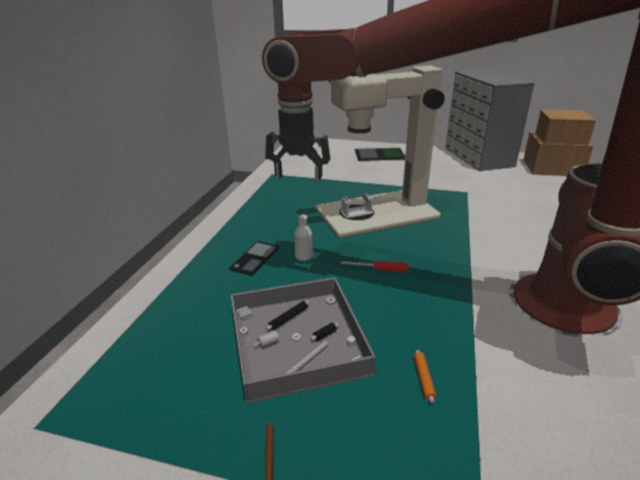

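View pics/wrist.png

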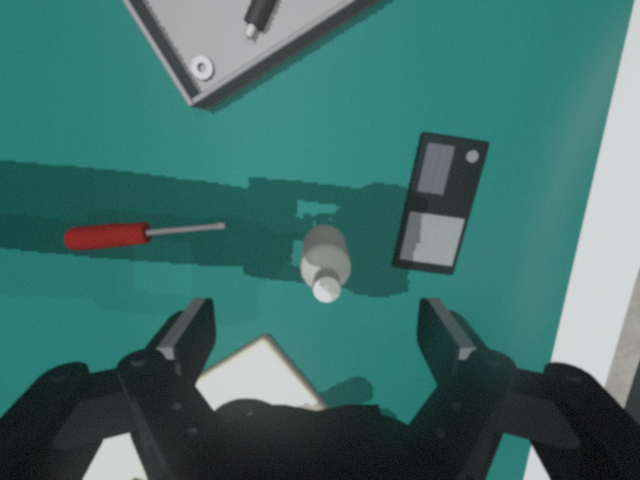

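Scene view: the bin holds a long black roller at about (326,313), a short black roller at (364,303) and a steel shaft at (379,330). Outside it are an orange roller at (443,285) and a brown rod at (446,400), which are both decoys. The long black one in the bin fits the description. In the side view the rest is at about (356,208) and the objective at (359,127). I'll confirm with an enlarged crop and make a first measurement.

```bash
python3 - <<'E'
from h import *
s=cv2.imread("pics/scene.png");d=cv2.imread("pics/side.png")
a=cv2.resize(s[255:390,270:430],(640,540),interpolation=cv2.INTER_CUBIC)[:,:640]
b=cv2.resize(d[100:240,305:450],None,fx=4,fy=4,interpolation=cv2.INTER_CUBIC)
cv2.imwrite("pics/crop.png",b)
a=cv2.resize(s[255:390,270:430],None,fx=2.5,fy=2.5,interpolation=cv2.INTER_CUBIC)
c=cv2.resize(b,(400,int(400*b.shape[0]/b.shape[1])))
H=max(a.shape[0],c.shape[0]);m=np.zeros((H,800,3),np.uint8);m[:a.shape[0],:400]=a;m[:c.shape[0],400:]=c
cv2.imwrite("pics/crop.png",m)
for n,im,box in(("scene",s,(290,275,412,365)),("side",d,(245,295,355,365))):
    K,E=ext(n);x0,y0,x1,y1=box
    g=im.max(2);mk=np.zeros_like(g);mk[y0:y1,x0:x1]=(g[y0:y1,x0:x1]<55)*255
    cs,_=cv2.findContours(mk,cv2.RETR_EXTERNAL,cv2.CHAIN_APPROX_NONE)
    for c in cs:
        if cv2.contourArea(c)<40: continue
        r=cv2.minAreaRect(c);p=cv2.boxPoints(r)
        W=np.array([onplane(K,E,q,.015)[:2] for q in c[:,0]]);
        rw=cv2.minAreaRect((W*1000).astype(np.float32));print(n,r,rw)
def tri(u1,u2):
    A=[];
    o1,d1=ray(*ext("scene"),u1);o2,d2=ray(*ext("side"),u2)
    M=np.c_[d1,-d2];t=np.linalg.lstsq(M,o2-o1,rcond=None)[0];return o1+d1*t[0],o2+d2*t[1]
K,E=ext("side");print("base side",[onplane(K,E,p,.02).round(3) for p in((317,210),(331,231),(438,211))])
K,E=ext("scene");print("base scene",[onplane(K,E,p,.02).round(3) for p in((207,211),(257,222),(308,166))])
print("cleaner",onplane(K,E,(260,262),0),"bin rim corners",[onplane(K,E,p,.05).round(3) for p in((328,263),(423,295),(386,377),(282,332))])
E
```

```text
scene ((363.5, 303.5), (19.0, 7.0), 90.0) ((500.2511291503906, 244.3297882080078), (59.62699890136719, 17.011131286621094), 52.54144287109375)
scene ((325.6112060546875, 311.92669677734375), (35.74356460571289, 7.585578918457031), 83.1572265625) ((589.7962646484375, 211.7333984375), (108.29767608642578, 18.00397300720215), 60.7905158996582)
side ((324.2735900878906, 331.7924499511719), (9.032958984375, 24.185016632080078), 60.945396423339844) ((499.99981689453125, 247.8091278076172), (59.083900451660156, 24.06615447998047), 53.429927825927734)
side ((287.7085266113281, 315.27679443359375), (8.642633438110352, 42.96623992919922), 57.094757080078125) ((588.7838745117188, 215.64276123046875), (108.87389373779297, 24.774106979370117), 60.46689224243164)
side ((346.9000244140625, 313.800048828125), (44.274147033691406, 6.260990142822266), 63.43495178222656) ((467.14886474609375, 179.7005615234375), (14.3524751663208, 137.21121215820312), 29.78946304321289)
base side [array([ 0.657, -0.274,  0.02 ]), array([ 0.584, -0.155,  0.02 ]), array([ 0.293, -0.353,  0.02 ])]
base scene [array([ 0.671, -0.304,  0.02 ]), array([ 0.571, -0.171,  0.02 ]), array([ 0.292, -0.331,  0.02 ])]
cleaner [ 6.34516632e-01 -3.98421000e-02 -1.11022302e-16] bin rim corners [array([0.512, 0.11 , 0.05 ]), array([0.388, 0.327, 0.05 ]), array([0.599, 0.444, 0.05 ]), array([0.717, 0.228, 0.05 ])]
```

View pics/crop.png

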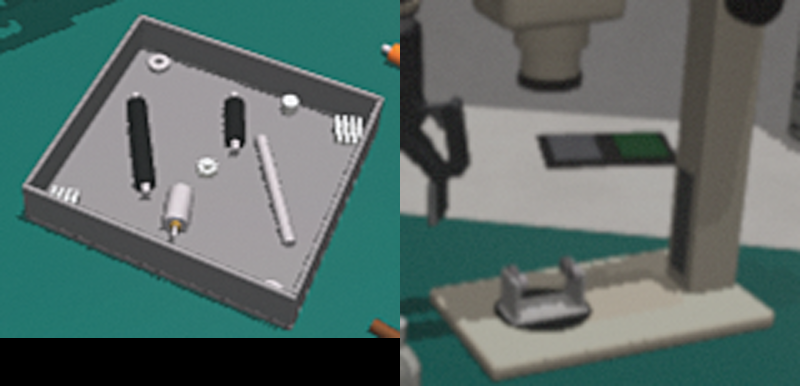

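The long black roller is confirmed: at (325,312) its silhouette measures about 108 mm, against about 59 mm for the short one at (364,303). It lies at about (0.589, 0.213) with its axis at about 60.6°. Before planning the reach I need to know how much of the tool fits under the objective.

```bash
python3 - <<'E'
from h import *
print([a for a in dir(ctrl) if a[0]!='_'], [a for a in dir(order) if a[0]!='_'], ctrl.tip_reach)
K,E=ext("side")
for h in(-.025,0,.05,.1,.15,.2,.25,.3,.35):print(h,proj(K,E,[.625,0,.256+h]).round(), (proj(K,E,[.625+.05,0,.256+h])-proj(K,E,[.625-.05,0,.256+h])).round())
E
```

```text
['MotionError', 'tip_reach'] ['finish_job'] 0.025
-0.025 [298. 182.] [-41.  -4.]
0 [298. 172.] [-41.  -4.]
0.05 [297. 152.] [-42.  -3.]
0.1 [296. 130.] [-43.  -3.]
0.15 [295. 107.] [-45.  -2.]
0.2 [294.  83.] [-46.  -2.]
0.25 [293.  57.] [-47.  -1.]
0.3 [292.  30.] [-48.  -1.]
0.35 [291.   1.] [-50.   0.]
```

The wrist joint stands about 0.25 m above the TCP, so the tool can't go straight down under the objective. It'll have to be tilted later. Picking comes first, so I'll move over the roller and measure it with the wrist camera.

Request:
{"name": "move_arm", "arguments": {"deltas": [0.4,0.05,-0.008,0,8,0.4,0.1,-0.016,0,16,0.4,0.15,-0.024,0,24,0.4,0.2,-0.032,0,29.4,0.4,0.213,-0.035,0,29.4,0.4,0.213,-0.035,0,29.4,0.4,0.213,-0.035,0,29.4,0.4,0.213,-0.035,0,29.4], "force": 40}}

```text
t: 0.95
tool_pos: [0.5899, 0.2117, 0.2552]
tool_rot: [-2.713, -1.583, 0.003]
contact_force: [0.3, -0.6, 0.3]
opening: 0.0595
```

```bash
cat > roll.py <<'E'
from h import *
import sys
o=get_obs();im=save("wrist",sys.argv[1])[:,:,::-1];K,E=ext("wrist",o)
M=R.from_rotvec(o["tool_rot"]).as_matrix();print(o["t"],o["tool_pos"].round(4),M.round(3).tolist(),o["opening"])
g=im.max(2);mk=((g<60)*255).astype(np.uint8)
cs,_=cv2.findContours(mk,cv2.RETR_EXTERNAL,cv2.CHAIN_APPROX_NONE)
for c in cs:
    if cv2.contourArea(c)<400: continue
    W=np.array([onplane(K,E,q,.015)[:2] for q in c[:,0]])
    print(cv2.contourArea(c),np.round(cv2.boundingRect(c)),cv2.minAreaRect((W*1000).astype(np.float32)))
E
python3 roll.py pics/w1.png
```

```text
0.95 [0.5899 0.2117 0.2552] [[0.492, 0.871, -0.002], [0.871, -0.492, -0.0], [-0.001, -0.001, -1.0]] 0.059530809122404736
60559.0 [  0 237 640 243] ((488.6676025390625, 30.091766357421875), (347.6502380371094, 879.8316040039062), 60.68346405029297)
797.5 [309 184  17  68] ((582.4542236328125, 200.95298767089844), (73.3182144165039, 17.310091018676758), 60.97703552246094)
808.0 [ 85 116  50  99] ((423.8287048339844, 348.98175048828125), (114.32047271728516, 16.453989028930664), 30.116670608520508)
```

View pics/w1.png

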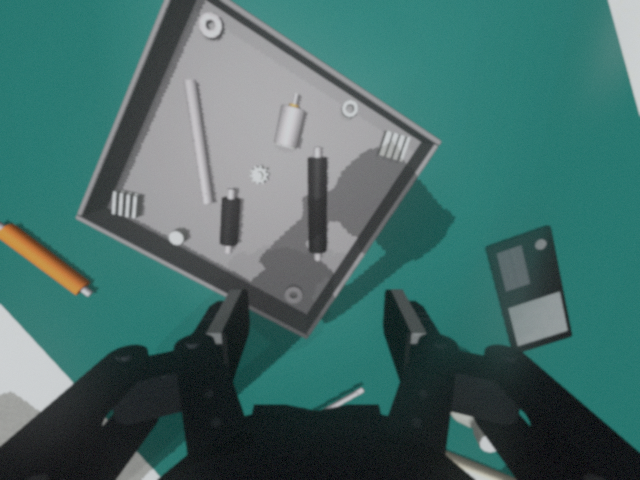

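The wrist view shows the roller upright in the picture, rubber from (318,157) to (317,253), clear of the motor at (290,125) and the short roller at (230,220).

```bash
python3 - <<'E'
from h import *
o=get_obs();K,E=ext("wrist",o);M=R.from_rotvec(o["tool_rot"]).as_matrix()
a=onplane(K,E,(318,157.5),.016);b=onplane(K,E,(317.3,253),.016);c=(a+b)/2
print(a,b,c,np.linalg.norm(a-b),np.degrees(np.arctan2(*(a-b)[1::-1])),"yaw tool",np.degrees(np.arctan2(M[1,0],M[0,0])))
print("shift tool",M.T@(c-o["tool_pos"]))
E
```

```text
[0.6147572  0.25565358 0.016     ] [0.56397052 0.16702544 0.016     ] [0.58936386 0.21133951 0.016     ] 0.10214809405246765 60.1859533588448 yaw tool 60.50207831920287
shift tool [-2.27998433e-04 -6.77183001e-05  2.39299464e-01]
```

Request:
{"name": "move_arm", "arguments": {"deltas": [0.4,0,0,0.05,0,0.4,0,0,0.1,0,0.4,0,0,0.15,0,0.4,0,0,0.19,0,0.4,0,0,0.21,0,0.4,0,0,0.222,0,0.4,0,0,0.222,0,0.4,0,0,0.222,0]}}

```text
t: 1.8
tool_pos: [0.5908, 0.2112, 0.0348]
tool_rot: [2.714, 1.582, 0.001]
contact_force: [0.6, -0.7, 0.6]
opening: 0.0597
```

Request:
{"name": "move_arm", "arguments": {"deltas": [-0.2,0,0,0,0,-0.6,0,0,0,0,-1,0,0,0,0,-1,0,0,0,0,-1,0,0,0,0,-1,0,0,0,0,-1,0,0,0,0,-1,0,0,0,0], "force": 40}}

```text
t: 2.6
tool_pos: [0.592, 0.2115, 0.0365]
tool_rot: [2.714, 1.581, 0.004]
contact_force: [-0.9, -0.3, 7.0]
opening: 0.0185
```

Request:
{"name": "move_arm", "arguments": {"deltas": [-1,0,0,-0.02,0,-1,0,0,-0.05,0,-1,0,0,-0.1,0,-1,0,0,-0.15,0,-1,0,0,-0.2,0,-1,0,0,-0.22,0,-1,0,0,-0.22,0,-1,0,0,-0.22,0], "force": 60}}

```text
t: 3.4
tool_pos: [0.5907, 0.2113, 0.2551]
tool_rot: [2.714, 1.582, 0.002]
contact_force: [-0.5, 0.0, -2.8]
opening: 0.0173
```

```bash
python3 - <<'E'
from h import *
w=save("wrist","pics/w2.png");s=save("side","pics/s2.png")
print(get_obs()["q"].round(3))
m=np.hstack([w[:,:,::-1][150:480,120:520],cv2.resize(s[:,:,::-1][120:340,200:400],(400,440))[:330]])
cv2.imwrite("pics/m2.png",m)
E
```

```text
[ 0.225  0.06   1.611 -0.     1.473  0.74 ]
```

View pics/m2.png

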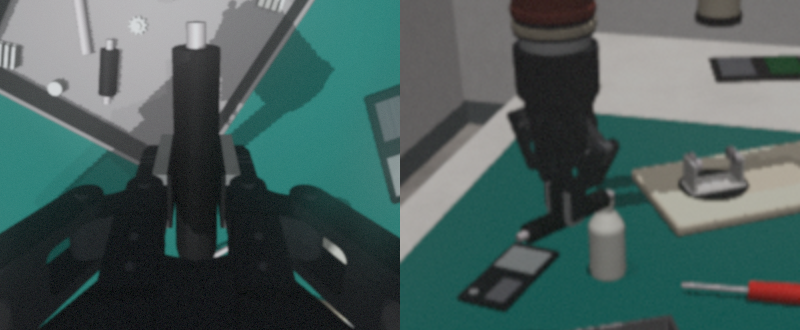

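The roller is held at mid-length and level. The arm is clear of the microscope now, so I'll measure that with both fixed cameras.

```bash
python3 - <<'E'
from h import *
s=save("scene","pics/scene3.png")[:,:,::-1];d=save("side","pics/side3.png")[:,:,::-1]
a=cv2.resize(s[60:240,195:315],(400,600),interpolation=cv2.INTER_CUBIC)
b=cv2.resize(d[110:240,310:445],(400,385),interpolation=cv2.INTER_CUBIC)
e=cv2.resize(d[190:226,330:384],(400,267),interpolation=cv2.INTER_CUBIC)[:215]
m=np.zeros((600,800,3),np.uint8);m[:,:400]=a;m[:385,400:]=b;m[385:600,400:]=e
cv2.imwrite("pics/m3.png",m)
E
```

```text
(no output)
```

View pics/m3.png

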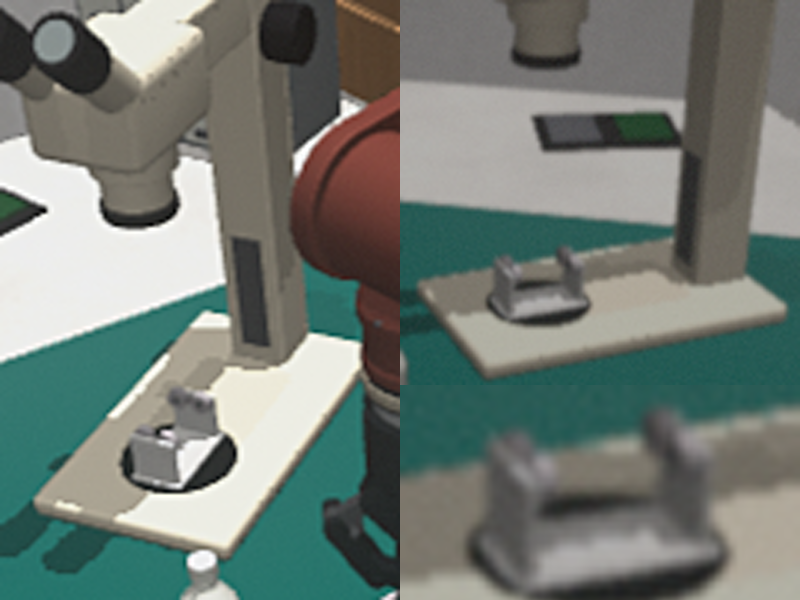

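```bash
python3 - <<'E'
from h import *
from scipy.optimize import least_squares
P=[("scene",(206.4,210),(100,100,20)),("scene",(261.6,223.2),(-100,100,20)),("scene",(304.5,162.9),(-100,-240,20)),("scene",(257,153.9),(100,-240,20)),
("scene",(237.3,124.2),(0,0,277)),("scene",(248.8,197.2),(0,0,22)),
("side",(316,205.3),(100,100,20)),("side",(339.5,233.7),(-100,100,20)),("side",(439.9,211.6),(-100,-240,20)),("side",(359.3,129.8),(0,0,277)),("side",(356.9,211.9),(0,0,22))]
C={n:ext(n) for n in("scene","side")}
def w(v,p):
    c,s=np.cos(v[2]),np.sin(v[2]);x,y,z=np.array(p)/1000;return np.array([v[0]+c*x-s*y,v[1]+s*x+c*y,z])
f=lambda v:np.concatenate([proj(*C[n],w(v,p))-u for n,u,p in P])
r=least_squares(f,[.546,-.301,-1.0],loss="soft_l1")
print(r.x,np.degrees(r.x[2]));print(f(r.x).reshape(-1,2).round(1).tolist())
for z,n,u in((.277,"scene",P[4][1]),(.277,"side",P[9][1]),(.022,"scene",P[5][1]),(.022,"side",P[10][1])):print(n,z,onplane(*C[n],u,z))
E
```

```text
[ 0.53566529 -0.28950715 -0.94612463] -54.208948453616294
[[-1.8, 0.2], [2.8, 1.1], [2.9, -0.2], [-2.2, -1.3], [0.5, -0.9], [0.4, -0.1], [-1.3, -1.2], [-0.3, -0.7], [1.7, 0.4], [-0.3, -0.2], [-0.5, -0.6]]
scene 0.277 [ 0.53900209 -0.28605901  0.277     ]
side 0.277 [ 0.5345145  -0.28791144  0.277     ]
scene 0.022 [ 0.53697169 -0.28949888  0.022     ]
side 0.022 [ 0.53355737 -0.2859019   0.022     ]
```

Request:
{"name": "move_arm", "arguments": {"deltas": [-1,0,0,-0.05,8,-1,0,0,-0.1,16,-1,0,0,-0.15,24,-1,0,0,-0.2,24.4,-1,0,0,-0.25,24.4,-1,0,0,-0.3,24.4,-1,0,0,-0.35,24.4,-1,0,0,-0.365,24.4,-1,0,0,-0.365,24.4,-1,0,0,-0.365,24.4]}}

```text
t: 4.6
tool_pos: [0.5915, 0.2114, 0.6156]
tool_rot: [-2.987, -0.972, 0.009]
contact_force: [-0.1, -0.1, -2.0]
opening: 0.0177
```

```bash
cat > st.py <<'E'
from h import *
import sys
o=get_obs();M=R.from_rotvec(o["tool_rot"]).as_matrix();print(round(o["t"],2),o["tool_pos"].round(4),"q",o["q"].round(3),"\n",M.round(3),o["opening"].round(4) if hasattr(o["opening"],"round") else o["opening"])
if len(sys.argv)>3:
    t=np.array([float(a) for a in sys.argv[1:4]]);print("shift",(M.T@(t-o["tool_pos"])).round(4))
E
python3 st.py 0.45 -0.42 0.62
```

```text
4.6 [0.5915 0.2114 0.6156] q [ 0.225  0.103  0.969 -0.     2.076  1.166] 
 [[ 0.808  0.589 -0.005]
 [ 0.589 -0.808 -0.001]
 [-0.005 -0.002 -1.   ]] 0.017734438275649963
shift [-0.4861  0.4271 -0.0028]
```

Request:
{"name": "move_arm", "arguments": {"deltas": [-1,-0.037,0.033,0,0,-1,-0.074,0.066,0,0,-1,-0.111,0.099,0,0,-1,-0.148,0.132,0,0,-1,-0.185,0.165,0,0,-1,-0.222,0.198,0,0,-1,-0.259,0.231,0,0,-1,-0.296,0.264,0,0,-1,-0.333,0.297,0,0,-1,-0.37,0.33,0,0]}}

```text
t: 5.6
tool_pos: [0.4861, -0.2752, 0.6128]
tool_rot: [-2.982, -0.971, 0.014]
contact_force: [1.2, -0.5, -1.2]
opening: 0.0174
```

Request:
{"name": "move_arm", "arguments": {"deltas": [-1,-0.037,0.033,0,0,-1,-0.074,0.066,0,0,-1,-0.111,0.099,-0.02,0,-1,-0.111,0.099,-0.06,0,-1,-0.111,0.099,-0.1,0,-1,-0.111,0.099,-0.15,0,-1,-0.111,0.099,-0.15,0]}}

```text
t: 6.3
tool_pos: [0.4557, -0.421, 0.7681]
tool_rot: [2.984, 0.97, -0.008]
contact_force: [-1.5, 1.7, -0.4]
opening: 0.0173
```

```bash
python3 st.py 0.45 -0.42 0.62
```

```text
6.3 [ 0.4557 -0.421   0.7681] q [-0.863  0.303  0.453 -0.009  2.383  0.072] 
 [[ 0.809  0.588 -0.004]
 [ 0.588 -0.809 -0.005]
 [-0.006  0.002 -1.   ]] 0.017328190496442512
shift [-0.0031 -0.0045  0.1481]
```

Request:
{"name": "move_arm", "arguments": {"deltas": [-1,-0.025,0,-0.03,0,-1,-0.049,0,-0.06,0,-1,-0.049,0,-0.1,0,-1,-0.049,0,-0.15,0,-1,-0.049,0,-0.2,0,-1,-0.049,0,-0.25,0]}}

```text
t: 6.9
tool_pos: [0.3812, -0.4097, 0.867]
tool_rot: [2.951, 0.961, 0.011]
contact_force: [0.1, -0.7, -0.8]
opening: 0.0172
```

```bash
python3 st.py
```

```text
6.9 [ 0.3812 -0.4097  0.867 ] q [-0.952  0.426  0.059 -0.009  2.618 -0.019] 
 [[ 0.808  0.589  0.019]
 [ 0.589 -0.807 -0.034]
 [-0.005  0.038 -0.999]] 0.01721225244583726
```

Out of reach the arm does tilt the tool outward, about 2° here, so I can build up the tilt this way. I'll push outward.

Request:
{"name": "move_arm", "arguments": {"deltas": [-1,0,0.05,0,0,-1,0,0.1,0,0,-1,0,0.15,0,0,-1,0,0.2,0,0,-1,0,0.25,0,0,-1,0,0.3,0,0,-1,0,0.35,0,0,-1,0,0.4,0,0]}}

```text
t: 7.7
tool_pos: [0.3913, -0.4539, 0.83]
tool_rot: [-2.964, -0.965, 0.009]
contact_force: [0.0, 0.3, -2.0]
opening: 0.0174
```

```bash
python3 st.py
```

```text
7.7 [ 0.3913 -0.4539  0.83  ] q [-9.840e-01  4.930e-01  5.500e-02  2.000e-03  2.619e+00 -4.100e-02] 
 [[ 0.808  0.589 -0.013]
 [ 0.589 -0.808  0.022]
 [ 0.002 -0.025 -1.   ]] 0.01740633338722993
```

```bash
python3 - <<'E'
import numpy as np
from scipy.optimize import least_squares
D=[(.0534,1.6143,1.476,.6244,0,.2550),(.060,1.611,1.473,.5907,.2113,.2551),(.103,.969,2.076,.5915,.2114,.6156),(.303,.453,2.383,.4557,-.421,.7681),(.426,.059,2.618,.3812,-.4097,.867),(.493,.055,2.619,.3913,-.4539,.83)]
Y=[-.119,.225,.225,-.863,-.952,-.984]
D=np.array(D);Y=np.array(Y)
for d,y in zip(D,Y): print("lateral",-d[3]*np.sin(y)+d[4]*np.cos(y), "rp",d[3]*np.cos(y)+d[4]*np.sin(y),"sum",d[0]+d[1]+d[2])
rp=D[:,3]*np.cos(Y)+D[:,4]*np.sin(Y)
def f(v):
    r0,h,L1,L2,d3=v[:5];a,b=D[:,0],D[:,0]+D[:,1];t=b+D[:,2];T=v[5]
    return np.r_[r0+L1*np.sin(a)+L2*np.sin(b+d3)+T*np.sin(t)-rp,h+L1*np.cos(a)+L2*np.cos(b+d3)+T*np.cos(t)-D[:,5]]
r=least_squares(f,[0,.15,.4,.6,0,.25]);print(r.x.round(4),(r.fun*1000).round(1))
E
```

```text
lateral 0.07412835524814436 rp 0.6199841505620969 sum 3.1437
lateral 0.07418506671244568 rp 0.6229532533640626 sum 3.144
lateral 0.07410406103344719 rp 0.6237553992859309 sum 3.148
lateral 0.07252146343349364 rp 0.6161526818423048 sum 3.1390000000000002
lateral 0.07286827226758658 rp 0.55484929926669 sum 3.1029999999999998
lateral 0.07452020633858958 rp 0.594632356037959 sum 3.1670000000000003
[0.002  0.2378 0.4232 0.6158 0.1561 0.2501] [ 0.3 -0.4  0.2 -0.2  0.1  0.   1.1 -1.1 -0.1  0.4 -0.2 -0.1]
```

Request:
{"name": "move_arm", "arguments": {"deltas": [-1,0,-0.048,0,0,-1,0,-0.096,0,0,-1,0,-0.144,-0.01,0,-1,0,-0.19,-0.03,0,-1,0,-0.235,-0.05,0,-1,0,-0.28,-0.07,0,-1,0,-0.325,-0.09,0,-1,0,-0.37,-0.11,0,-1,0,-0.415,-0.13,0,-1,0,-0.45,-0.15,0]}}

```text
t: 8.7
tool_pos: [0.1804, -0.1533, 0.8748]
tool_rot: [2.955, 0.962, 0.006]
contact_force: [1.2, 0.8, -2.0]
opening: 0.0176
```

```bash
python3 st.py
```

```text
8.7 [ 0.1804 -0.1533  0.8748] q [-1.019 -0.37   0.859 -0.008  2.619 -0.084] 
 [[ 0.808  0.589  0.014]
 [ 0.589 -0.808 -0.031]
 [-0.007  0.033 -0.999]] 0.017557646189200245
```

Request:
{"name": "move_arm", "arguments": {"deltas": [-1,0,0,-0.8,0,-1,0,0,-0.8,0,-1,0,0,-0.8,0,-1,0,0,-0.8,0]}}

```text
t: 9.1
tool_pos: [0.2099, -0.1757, 0.9131]
tool_rot: [2.901, 0.945, 0.027]
contact_force: [0.0, -0.6, -1.9]
opening: 0.0176
```

```bash
python3 st.py
```

```text
9.1 [ 0.2099 -0.1757  0.9131] q [-0.963 -0.239  0.669 -0.018  2.619 -0.038] 
 [[ 0.808  0.587  0.045]
 [ 0.589 -0.804 -0.08 ]
 [-0.011  0.091 -0.996]] 0.017577426644754743
```

Request:
{"name": "move_arm", "arguments": {"deltas": [-1,0,0.042,0.025,0,-1,0,0.085,0.05,0,-1,0,0.127,0.075,0,-1,0,0.17,0.1,0,-1,0,0.21,0.125,0,-1,0,0.255,0.15,0,-1,0,0.3,0.175,0,-1,0,0.34,0.2,0,-1,0,0.38,0.22,0,-1,0,0.42,0.24,0]}}

```text
t: 10.1
tool_pos: [0.4682, -0.5344, 0.7106]
tool_rot: [2.903, 0.946, 0.026]
contact_force: [0.5, -0.1, -0.6]
opening: 0.0173
```

Request:
{"name": "move_arm", "arguments": {"deltas": [-1,0,0.045,0.02,0,-1,0,0.09,0.04,0,-1,0,0.13,0.04,0,-1,0,0.6,-0.3,0,-1,0,0.9,-0.5,0,-1,0,0.9,-0.5,0,-1,0,0.9,-0.5,0,-1,0,0.9,-0.5,0]}}

```text
t: 10.9
tool_pos: [0.5224, -0.6301, 0.6665]
tool_rot: [2.871, 0.936, 0.044]
contact_force: [0.0, 0.2, -2.2]
opening: 0.0175
```

```bash
python3 st.py
```

```text
10.9 [ 0.5224 -0.6301  0.6665] q [-0.967  0.731  0.055 -0.008  2.231 -0.032] 
 [[ 0.808  0.585  0.065]
 [ 0.589 -0.801 -0.106]
 [-0.01   0.124 -0.992]] 0.01746013921894362
```

Request:
{"name": "move_arm", "arguments": {"deltas": [-1,0,0.9,-0.5,0,-1,0,0.9,-0.5,0]}}

```text
t: 11.1
tool_pos: [0.5258, -0.6414, 0.665]
tool_rot: [2.84, 0.926, 0.062]
contact_force: [0.4, 0.4, -1.6]
opening: 0.0173
```

Request:
{"name": "move_arm", "arguments": {"deltas": [-1,0,4,-2,0,-1,0,4,-2,0]}}

```text
t: 11.3
tool_pos: [0.5297, -0.653, 0.6628]
tool_rot: [2.811, 0.917, 0.078]
contact_force: [-0.8, -0.3, -1.6]
opening: 0.0175
```

Request:
{"name": "move_arm", "arguments": {"deltas": [-1,0,4,0,0,-1,0,4,0,0]}}

```text
t: 11.5
tool_pos: [0.5478, -0.6831, 0.631]
tool_rot: [2.783, 0.908, 0.093]
contact_force: [-0.5, 0.3, -1.7]
opening: 0.0172
```

```bash
python3 st.py
```

```text
11.5 [ 0.5478 -0.6831  0.631 ] q [-0.981  0.78   0.055  0.003  2.084 -0.039] 
 [[ 0.808  0.576  0.125]
 [ 0.589 -0.787 -0.181]
 [-0.006  0.22  -0.975]] 0.01723936491959116
```

Request:
{"name": "move_arm", "arguments": {"deltas": [-1,0,0.9,-0.3,0]}}

```text
t: 11.6
tool_pos: [0.5533, -0.6936, 0.6235]
tool_rot: [2.764, 0.902, 0.103]
contact_force: [0.5, -0.4, -2.8]
opening: 0.0172
```

Request:
{"name": "move_arm", "arguments": {"deltas": [-1,0,0.9,-0.3,0]}}

```text
t: 11.7
tool_pos: [0.5558, -0.6995, 0.6258]
tool_rot: [2.74, 0.895, 0.116]
contact_force: [0.1, 1.6, -1.8]
opening: 0.0175
```

Request:
{"name": "move_arm", "arguments": {"deltas": [-1,0,0.9,-0.3,0,-1,0,0.9,-0.3,0]}}

```text
t: 11.9
tool_pos: [0.5584, -0.7076, 0.6294]
tool_rot: [2.708, 0.884, 0.132]
contact_force: [-0.7, 0.3, -1.6]
opening: 0.0175
```

Request:
{"name": "move_arm", "arguments": {"deltas": [-1,0,0.9,-0.3,0,-1,0,0.9,-0.3,0]}}

```text
t: 12.1
tool_pos: [0.5613, -0.716, 0.6328]
tool_rot: [2.675, 0.874, 0.148]
contact_force: [-0.2, -0.2, -1.4]
opening: 0.0171
```

Request:
{"name": "move_arm", "arguments": {"deltas": [-1,0,0.9,-0.3,0,-1,0,0.9,-0.3,0]}}

```text
t: 12.3
tool_pos: [0.5634, -0.7229, 0.6385]
tool_rot: [2.641, 0.863, 0.163]
contact_force: [0.2, 0.1, -0.8]
opening: 0.0173
```

```bash
python3 st.py
```

```text
12.3 [ 0.5634 -0.7229  0.6385] q [-0.995  0.785  0.055  0.021  1.925 -0.045] 
 [[ 0.807  0.549  0.217]
 [ 0.59  -0.75  -0.297]
 [-0.001  0.368 -0.93 ]] 0.017323504207031368
```

Request:
{"name": "move_arm", "arguments": {"deltas": [-1,0,0.9,-0.2,0,-1,0,0.9,-0.2,0]}}

```text
t: 12.5
tool_pos: [0.5678, -0.7326, 0.6396]
tool_rot: [2.608, 0.853, 0.178]
contact_force: [-0.4, -0.2, -2.0]
opening: 0.0177
```

Request:
{"name": "move_arm", "arguments": {"deltas": [-1,0,0.9,-0.2,0,-1,0,0.9,-0.2,0]}}

```text
t: 12.7
tool_pos: [0.5713, -0.7409, 0.6421]
tool_rot: [2.576, 0.843, 0.192]
contact_force: [-0.8, 0.2, -0.6]
opening: 0.0174
```

Request:
{"name": "move_arm", "arguments": {"deltas": [-1,0,0.9,-0.2,0,-1,0,0.9,-0.2,0]}}

```text
t: 12.9
tool_pos: [0.5736, -0.7471, 0.6486]
tool_rot: [2.543, 0.832, 0.207]
contact_force: [-0.5, 1.1, -0.6]
opening: 0.0173
```

Request:
{"name": "move_arm", "arguments": {"deltas": [-1,0,0.9,-0.1,0,-1,0,0.9,-0.1,0]}}

```text
t: 13.1
tool_pos: [0.5784, -0.7566, 0.65]
tool_rot: [2.51, 0.821, 0.22]
contact_force: [-0.2, 0.8, -1.5]
opening: 0.0178
```

Request:
{"name": "move_arm", "arguments": {"deltas": [-1,0,0.9,0,0,-1,0,0.9,0,0]}}

```text
t: 13.3
tool_pos: [0.586, -0.7695, 0.645]
tool_rot: [2.477, 0.811, 0.233]
contact_force: [-0.5, 0.3, -0.6]
opening: 0.0172
```

Request:
{"name": "move_arm", "arguments": {"deltas": [-1,0,0.9,0,0,-1,0,0.9,0,0]}}

```text
t: 13.5
tool_pos: [0.5921, -0.7802, 0.6428]
tool_rot: [2.446, 0.801, 0.246]
contact_force: [-0.5, 0.6, -1.7]
opening: 0.0173
```

Request:
{"name": "move_arm", "arguments": {"deltas": [-1,0,0.9,0,0,-1,0,0.9,0,0]}}

```text
t: 13.7
tool_pos: [0.5966, -0.7886, 0.6446]
tool_rot: [2.414, 0.79, 0.258]
contact_force: [-0.4, -0.6, -1.9]
opening: 0.0172
```

Request:
{"name": "move_arm", "arguments": {"deltas": [-1,0,0.9,0,0,-1,0,0.9,0,0]}}

```text
t: 13.9
tool_pos: [0.6001, -0.7954, 0.6496]
tool_rot: [2.381, 0.78, 0.271]
contact_force: [-0.1, -0.1, -1.3]
opening: 0.0174
```

Request:
{"name": "move_arm", "arguments": {"deltas": [-1,0,0.9,0,0,-1,0,0.9,0,0]}}

```text
t: 14.1
tool_pos: [0.6027, -0.8007, 0.6575]
tool_rot: [2.346, 0.768, 0.283]
contact_force: [0.1, 0.0, -1.5]
opening: 0.0174
```

```bash
python3 st.py
```

```text
14.1 [ 0.6027 -0.8007  0.6575] q [-1.013  0.811  0.056  0.052  1.582 -0.056] 
 [[ 0.805  0.454  0.381]
 [ 0.593 -0.621 -0.513]
 [ 0.004  0.639 -0.769]] 0.017387803998249247
```

The tilt is now 0.69 rad (about 40°) with the roller axis still level at 36.4°. That clears the light ring by about 59 mm beyond the gripper body. Next is to cross high over to the robot's side of the microscope.

```bash
python3 st.py .42 -.13 .65
```

```text
14.1 [ 0.6027 -0.8007  0.6575] q [-1.013  0.811  0.056  0.052  1.582 -0.056] 
 [[ 0.805  0.454  0.381]
 [ 0.593 -0.621 -0.513]
 [ 0.004  0.639 -0.769]] 0.017387803998249247
shift [ 0.2504 -0.5041 -0.4081]
```

Request:
{"name": "move_arm", "arguments": {"deltas": [-1,0.018,-0.036,-0.029,0,-1,0.036,-0.072,-0.058,0,-1,0.054,-0.108,-0.087,0,-1,0.072,-0.144,-0.117,0,-1,0.09,-0.18,-0.146,0,-1,0.107,-0.216,-0.175,0,-1,0.125,-0.252,-0.204,0,-1,0.143,-0.288,-0.233,0,-1,0.161,-0.324,-0.262,0,-1,0.179,-0.36,-0.292,0]}}

```text
t: 15.1
tool_pos: [0.4789, -0.3489, 0.6533]
tool_rot: [2.346, 0.767, 0.284]
contact_force: [0.5, 0.9, -1.0]
opening: 0.0174
```

```bash
python3 st.py .42 -.13 .5
```

```text
15.1 [ 0.4789 -0.3489  0.6533] q [-0.689 -0.352  1.419 -0.156  1.396  0.222] 
 [[ 0.806  0.453  0.382]
 [ 0.592 -0.621 -0.514]
 [ 0.005  0.64  -0.768]] 0.01744189472292908
shift [ 0.0815 -0.2607 -0.0172]
```

Request:
{"name": "move_arm", "arguments": {"deltas": [-1,0.016,-0.033,-0.027,0,-1,0.033,-0.065,-0.054,0,-1,0.049,-0.098,-0.081,0,-1,0.066,-0.13,-0.108,0,-1,0.082,-0.163,-0.135,0,-1,0.082,-0.163,-0.135,0]}}

```text
t: 15.7
tool_pos: [0.4181, -0.1248, 0.6561]
tool_rot: [2.34, 0.775, 0.296]
contact_force: [0.1, 0.1, -0.7]
opening: 0.0174
```

Request:
{"name": "move_arm", "arguments": {"deltas": [-1,0,-0.032,0.038,0,-1,0,-0.064,0.077,0,-1,0,-0.096,0.115,0,-1,0,-0.128,0.154,0,-1,0,-0.16,0.192,0,-1,0,-0.192,0.23,0,-1,0,-0.224,0.269,0,-1,0,-0.256,0.307,0,-1,0,-0.256,0.307,0,-1,0,-0.256,0.307,0]}}

```text
t: 16.7
tool_pos: [0.4221, -0.1241, 0.2568]
tool_rot: [2.34, 0.775, 0.295]
contact_force: [0.5, 0.5, 0.1]
opening: 0.0176
```

```bash
python3 st.py; python3 - <<'E'
from h import *
np.save("o.npy",get_obs(),allow_pickle=True)
w=save("wrist","pics/w4.png")
E
```

```text
16.7 [ 0.4221 -0.1241  0.2568] q [-0.214 -0.769  2.335 -0.496  1.061  0.848] 
 [[ 0.8    0.454  0.392]
 [ 0.6   -0.616 -0.511]
 [ 0.009  0.644 -0.765]] 0.01758952805219266
```

View pics/w4.png

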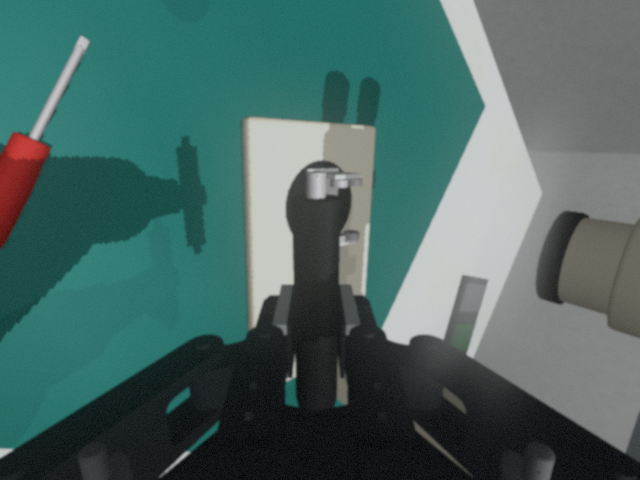

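The wrist view shows the base plate's +y corners at (247,118) and (375,126), the rest's brackets at about (325,180) and (348,238), the light ring at (560,258) and the held roller below them. I need a crop for exact pixels.

```bash
python3 - <<'E'
from h import *
w=cv2.imread("pics/w4.png")
a=cv2.resize(w[105:305,230:390],None,fx=3,fy=3,interpolation=cv2.INTER_CUBIC)
b=cv2.resize(w[155:260,280:380],None,fx=3.2,fy=5.7,interpolation=cv2.INTER_CUBIC)
a=np.clip(a.astype(float)*1.6,0,255).astype(np.uint8);b=np.clip(b.astype(float)*1.6,0,255).astype(np.uint8)
m=np.zeros((600,800,3),np.uint8);m[:,:480]=a[:600];m[:598,480:]=b[:598]
cv2.imwrite("pics/m4.png",m)
E
```

```text
(no output)
```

View pics/m4.png

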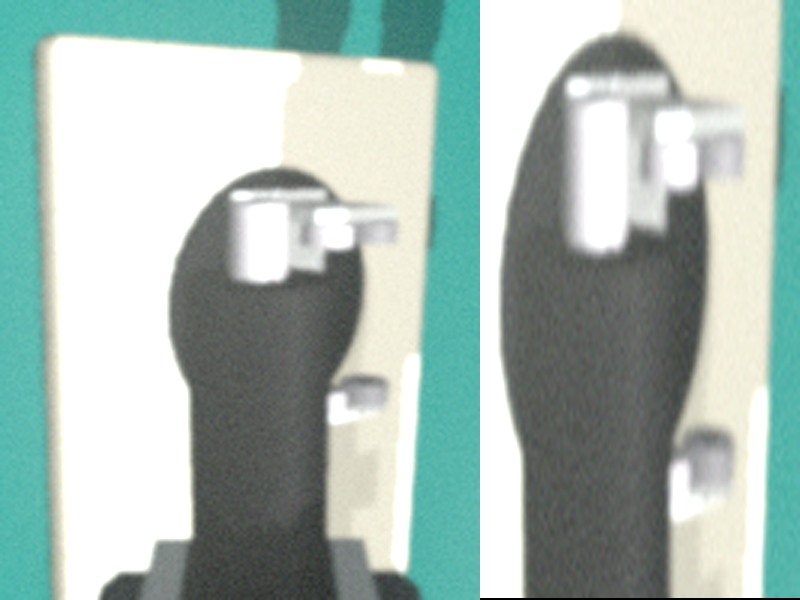

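```bash
python3 - <<'E'
from h import *
o=np.load("o.npy",allow_pickle=True).item();K,E=ext("wrist",o)
w=cv2.imread("pics/w4.png").astype(float)
# plate edges: green-excess threshold crossings, subpixel by rows / columns
g=w[:,:,1]-w[:,:,2]   # G-R: high on mat
def cross(v,lo,hi,th=20):
    s=v[lo:hi]-th;i=np.where(np.sign(s[:-1])!=np.sign(s[1:]))[0]
    return None if len(i)==0 else [lo+k+s[k]/(s[k]-s[k+1]) for k in i]
L=[];T=[];Rr=[]
for r in range(135,290,5):
    c=cross(g[r],235,262)
    if c: L.append((c[-1],r))
    c=cross(g[r],355,385)
    if c: Rr.append((c[-1],r))
for cc in list(range(255,320,4)):
    c=cross(g[:,cc],108,135)
    if c:T.append((cc,c[-1]))
for n,p in(("L",L),("R",Rr),("T",T)):
    for z in ((.02,) if n!="L" else (.02,.0)):
        W=np.array([onplane(K,E,q,z)[:2] for q in p]);f=cv2.fitLine(W.astype(np.float32),cv2.DIST_HUBER,0,1e-4,1e-4).ravel()
        d=f[:2]*np.sign(f[0]);nn=np.array([d[1],-d[0]])
        print(n,z,len(p),p[0],p[-1],"ang",np.degrees(np.arctan2(d[1],d[0])).round(2),"p",f[2:], "res",np.std((W-f[2:])@nn).round(4))
tp=lambda u,v:(230+u/3,105+v/3)
for n,u in(("discL",(170,297)),("discR",(363,297)),("discT",(278,167)),("cTL",(52,38)),("cTR",(437,63))):print(n,onplane(K,E,tp(*u),.02 if n[0]=='c' else .022))
# hypotheses
for c in((.536,-.288),):
  a=np.radians(36);y=np.array([np.cos(a),np.sin(a)]);x=np.array([y[1],-y[0]])
  for p in((-22,39,68),(22,39,68),(-12,28,64),(12,28,64),(12,-28,64),(100,100,20),(0,0,277)):
    W=np.r_[np.array(c)+x*p[0]/1e3+y*p[1]/1e3,p[2]/1e3];print(p,proj(K,E,W).round(1),"crop",((proj(K,E,W)-[230,105])*3).round())
E
```

```text
L 0.02 31 (np.float64(241.77272727272728), 135) (np.float64(246.55), 285) ang 34.68 p [ 0.48532468 -0.19819328] res 0.0002
L 0.0 31 (np.float64(241.77272727272728), 135) (np.float64(246.55), 285) ang 34.68 p [ 0.4884428  -0.20916495] res 0.0002
R 0.02 31 (np.float64(375.037037037037), 135) (np.float64(365.4375), 285) ang 34.81 p [ 0.60404414 -0.36447936] res 0.0006
T 0.02 17 (255, np.float64(116.31818181818181)) (319, np.float64(121.11764705882354)) ang -55.19 p [ 0.5894378  -0.19564238] res 0.0001
discL [ 0.51023102 -0.2468696   0.022     ]
discR [ 0.56328267 -0.34060139  0.022     ]
discT [ 0.58086159 -0.26341309  0.022     ]
cTL [ 0.55915698 -0.15550044  0.02      ]
cTR [ 0.67285703 -0.31692262  0.02      ]
(-22, 39, 68) [330.6 174.8] crop [302. 209.]
(22, 39, 68) [358.6 172.5] crop [386. 202.]
(-12, 28, 64) [334.7 183.9] crop [314. 237.]
(12, 28, 64) [349.8 182.3] crop [359. 232.]
(12, -28, 64) [348.3 229. ] crop [355. 372.]
(100, 100, 20) [374.  121.1] crop [432.  48.]
(0, 0, 277) [551.2 251.9] crop [963. 441.]
```

```bash
python3 - <<'E'
from h import *
p=camera_params("wrist");K=np.array(p["camera_matrix"]);T=np.array(p["tool_from_camera"])
w=cv2.imread("pics/w4.png")
for zo in(.015,.0185,.0215,.025):
    print(zo,"rubber end axis",proj(K,T,[.05,0,zo]).round(1),"near side",proj(K,T,[.05,0,zo-.004]).round(1),"jtip",proj(K,T,[.06,0,zo]).round(1),"widths@x=0,.02,.04",[np.round(2*345.5*.01/np.sqrt(np.linalg.norm((T[:3,3]-[x,0,zo])[[0,2]])**2-.01**2),1) for x in(0,.02,.04)],[proj(K,T,[x,0,zo])[1].round() for x in(0,.02,.04)])
g=w.max(2).astype(int)
for r in(225,240,255,270):print(r,g[r,285:352:1].tolist())
E
```

```text
0.015 rubber end axis [318.8 196.7] near side [318.9 198.6] jtip [318.9 170.8] widths@x=0,.02,.04 [np.float64(45.2), np.float64(47.9), np.float64(50.1)] [np.float64(311.0), np.float64(268.0), np.float64(222.0)]
0.0185 rubber end axis [318.8 195.2] near side [318.9 196.9] jtip [318.8 169.9] widths@x=0,.02,.04 [np.float64(44.3), np.float64(46.9), np.float64(48.9)] [np.float64(307.0), np.float64(265.0), np.float64(219.0)]
0.0215 rubber end axis [318.7 193.9] near side [318.8 195.6] jtip [318.8 169.1] widths@x=0,.02,.04 [np.float64(43.6), np.float64(46.0), np.float64(47.9)] [np.float64(304.0), np.float64(262.0), np.float64(218.0)]
0.025 rubber end axis [318.7 192.5] near side [318.7 194.1] jtip [318.7 168.2] widths@x=0,.02,.04 [np.float64(42.8), np.float64(45.0), np.float64(46.8)] [np.float64(300.0), np.float64(260.0), np.float64(216.0)]
225 [201, 196, 177, 141, 101, 73, 64, 54, 61, 60, 54, 57, 56, 56, 59, 58, 58, 54, 55, 57, 59, 60, 54, 57, 55, 56, 58, 58, 54, 58, 57, 59, 60, 61, 59, 61, 62, 61, 62, 58, 62, 64, 67, 65, 58, 66, 63, 59, 59, 58, 56, 58, 56, 51, 52, 46, 48, 52, 68, 96, 119,
[... 214 characters left out ...]
6, 64, 58, 60, 58, 59, 55, 53, 52, 53, 58, 80, 122, 160, 177, 176, 170, 157, 141, 124, 124, 127, 132, 132, 130]
255 [201, 202, 202, 201, 202, 201, 192, 167, 122, 73, 58, 54, 53, 55, 51, 51, 53, 52, 56, 55, 51, 55, 51, 53, 54, 57, 57, 49, 56, 55, 54, 58, 56, 57, 60, 56, 56, 58, 60, 55, 60, 58, 54, 63, 61, 62, 58, 55, 51, 47, 49, 52, 53, 71, 97, 122, 135, 136, 136, 137, 136, 136, 137, 141, 147, 148, 146]
270 [201, 202, 201, 201, 202, 200, 195, 178, 145, 90, 58, 50, 54, 51, 53, 51, 56, 54, 53, 51, 54, 52, 51, 50, 51, 52, 50, 55, 55, 56, 53, 52, 56, 51, 55, 59, 56, 55, 56, 56, 59, 59, 63, 58, 57, 55, 57, 51, 52, 50, 48, 53, 52, 77, 110, 132, 133, 138, 137, 136, 138, 139, 136, 138, 137, 136, 139]
```

The held roller's image width, 46 px at row 255, agrees with an offset of 21.5 mm along the tool. I get the rest axis at 34.8° and the seat at about (0.536, -0.293). I'll move in to a point 20 mm above the seat.

```bash
python3 st.py .482 -.2162 .1264;  python3 st.py .5277 -.2819 .1164
```

```text
16.75 [ 0.4235 -0.1243  0.2607] q [-0.214 -0.77   2.33  -0.497  1.061  0.848] 
 [[ 0.8    0.451  0.396]
 [ 0.6   -0.615 -0.512]
 [ 0.013  0.647 -0.762]] 0.01727503489707196
shift [-0.0101 -0.0041  0.1726]
16.75 [ 0.4235 -0.1243  0.2607] q [-0.214 -0.77   2.33  -0.497  1.061  0.848] 
 [[ 0.8    0.451  0.396]
 [ 0.6   -0.615 -0.512]
 [ 0.013  0.647 -0.762]] 0.01727503489707196
shift [-0.0131  0.0505  0.232 ]
```

Request:
{"name": "move_arm", "arguments": {"deltas": [-1,-0.002,-0.001,0.035,0,-1,-0.004,-0.002,0.07,0,-1,-0.006,-0.003,0.105,0,-1,-0.008,-0.004,0.14,0,-1,-0.01,-0.004,0.172,0,-1,-0.01,-0.004,0.172,0,-1,-0.01,-0.004,0.172,0]}}

```text
t: 17.45
tool_pos: [0.4849, -0.2176, 0.1316]
tool_rot: [2.332, 0.769, 0.306]
contact_force: [0.1, -0.0, -1.2]
opening: 0.0176
```

```bash
python3 st.py .5277 -.2819 .1164
```

```text
17.45 [ 0.4849 -0.2176  0.1316] q [-0.413 -0.349  2.298 -0.561  0.623  0.886] 
 [[ 0.8    0.447  0.4  ]
 [ 0.6   -0.613 -0.514]
 [ 0.016  0.651 -0.759]] 0.017625988391764175
shift [-0.0045  0.0486  0.0617]
```

Request:
{"name": "move_arm", "arguments": {"deltas": [-1,-0.001,0.012,0.015,0,-1,-0.002,0.024,0.031,0,-1,-0.003,0.036,0.046,0,-1,-0.004,0.048,0.061,0,-1,-0.004,0.048,0.061,0,-1,-0.004,0.048,0.061,0]}}

```text
t: 18.05
tool_pos: [0.5294, -0.2814, 0.1204]
tool_rot: [2.328, 0.767, 0.31]
contact_force: [-0.9, -0.9, -2.8]
opening: 0.0173
```

```bash
python3 st.py .5277 -.2819 .0964; python3 - <<'E'
from h import *
np.save("o5.npy",get_obs(),allow_pickle=True)
w=save("wrist","pics/w5.png")[:,:,::-1];d=save("side","pics/s5.png")[:,:,::-1];s=save("scene","pics/sc5.png")[:,:,::-1]
m=np.zeros((600,800,3),np.uint8)
m[:360,:480]=w[60:420,90:570]
m[:360,480:]=cv2.resize(s[160:220,220:273],(320,360),interpolation=cv2.INTER_CUBIC)
m[360:,:480]=cv2.resize(d[180:228,322:418],(480,240),interpolation=cv2.INTER_CUBIC)
m[360:,480:]=cv2.resize(d[90:234,300:492],(320,240))
m=np.clip(m.astype(float)*1.4,0,255).astype(np.uint8)
cv2.imwrite("pics/m5.png",m)
E
```

```text
18.05 [ 0.5294 -0.2814  0.1204] q [-0.503 -0.152  2.164 -0.544  0.521  0.822] 
 [[ 0.8    0.444  0.404]
 [ 0.6   -0.611 -0.516]
 [ 0.018  0.655 -0.755]] 0.017295651777830656
shift [-0.0021 -0.0161  0.0178]
```

View pics/m5.png

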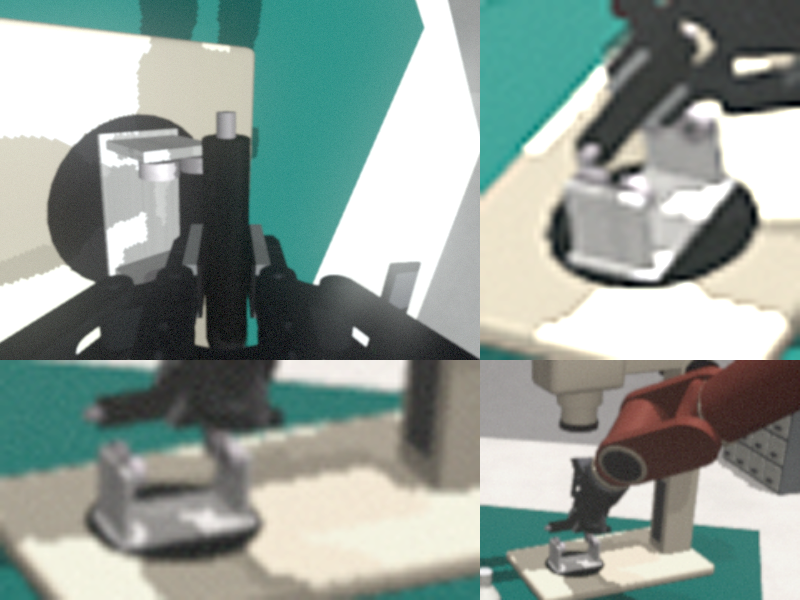

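```bash
python3 - <<'E'
from h import *
o=np.load("o5.npy",allow_pickle=True).item();K,E=ext("wrist",o)
a=np.radians(34.8);y=np.array([np.cos(a),np.sin(a)]);x=np.array([y[1],-y[0]])
c=.5465*x+.273*y;print(c)
for p in((-22,41.5,68),(22,41.5,68),(-22,36.5,68),(22,36.5,68),(-12,28,74),(12,28,74),(-12,28,64),(12,28,64),(100,100,20)):
    W=np.r_[c+x*p[0]/1e3+y*p[1]/1e3,p[2]/1e3];print(p,"crop",(proj(K,E,W)-[90,60]).round(1), "J",0)
M=R.from_rotvec(o["tool_rot"]).as_matrix();P=o["tool_pos"]+M@[0,0,.0215];print("roller centre in seat frame mm",(P[:2]-c)@np.c_[x,y]*1e3,P[2]*1e3-80)
print((proj(K,E,P+M@[.05,0,0])-[90,60]).round(1))
w=cv2.imread("pics/w5.png");b=cv2.resize(w[185:255,180:315],None,fx=5.9,fy=5.9,interpolation=cv2.INTER_CUBIC);cv2.imwrite("pics/m6.png",b)
E
```

```text
[ 0.5360687  -0.29295324]
(-22, 41.5, 68) crop [140.3 151.1] J 0
(22, 41.5, 68) crop [215.1 142.3] J 0
(-22, 36.5, 68) crop [140.8 161.8] J 0
(22, 36.5, 68) crop [215.  151.5] J 0
(-12, 28, 74) crop [167.1 178.9] J 0
(12, 28, 74) crop [207.2 171.5] J 0
(-12, 28, 64) crop [156.3 174.7] J 0
(12, 28, 64) crop [195.8 168. ] J 0
(100, 100, 20) crop [256.5  45.9] J 0
roller centre in seat frame mm [0.70868652 1.90903253] 24.18061183214199
[228.7 133.9]
```

View pics/m6.png

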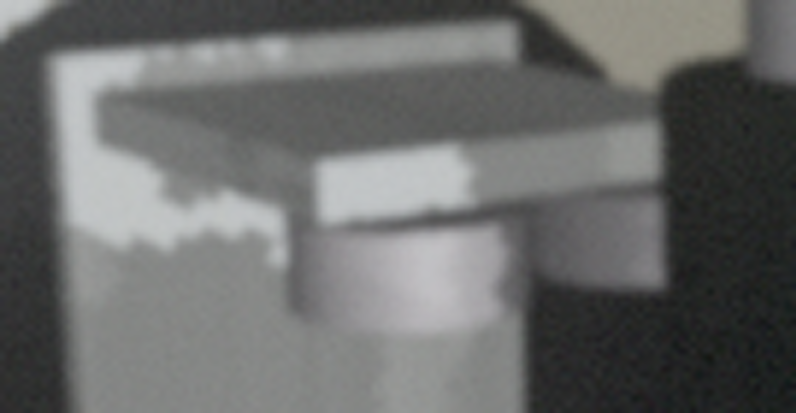

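The strip's outer-left corner at enlarged (317,158) sits about 3 px right of where I predicted, and the roller about 2 px left of prediction. So the rest lies about 2 mm further along +x than I assumed. I'll correct that and go down to just above contact.

Request:
{"name": "move_arm", "arguments": {"deltas": [-1,-0.001,-0.004,0.006,0,-1,-0.002,-0.009,0.011,0,-1,-0.0024,-0.0128,0.0167,0,-1,-0.0024,-0.0128,0.0167,0,-1,-0.0024,-0.0128,0.0167,0,-1,-0.0024,-0.0128,0.0167,0]}}

```text
t: 18.8
tool_pos: [0.5276, -0.2828, 0.0976]
tool_rot: [2.33, 0.769, 0.309]
contact_force: [1.5, -1.8, -0.4]
opening: 0.0168
```

```bash
cat > seat.py <<'E'
from h import *
o=get_obs();a=np.radians(34.8);y=np.array([np.cos(a),np.sin(a)]);x=np.array([y[1],-y[0]]);c=.5485*x+.273*y
M=R.from_rotvec(o["tool_rot"]).as_matrix();P=o["tool_pos"]+M@[0,0,.0215]
print(round(o["t"],2),"roller in seat mm",((P[:2]-c)@np.c_[x,y]*1e3).round(1),(P[2]*1e3-80).round(1),o["contact_force"].round(1),"\n",M.round(3),o["opening"])
E
python3 seat.py
```

```text
18.8 roller in seat mm [-1.1 -0.3] 1.4 [ 1.5 -1.8 -0.4] 
 [[ 0.8    0.445  0.403]
 [ 0.6   -0.612 -0.515]
 [ 0.018  0.654 -0.756]] 0.016837903897646434
```

Request:
{"name": "move_arm", "arguments": {"deltas": [-1,0,0,0.0015,0,-1,0,0,0.0015,0]}}

```text
t: 19.0
tool_pos: [0.5286, -0.2837, 0.0969]
tool_rot: [2.329, 0.769, 0.31]
contact_force: [1.7, -0.9, 2.0]
opening: 0.0173
```

```bash
python3 seat.py
```

```text
19.0 roller in seat mm [ 0.2 -0.1] 0.6 [ 1.7 -0.9  2. ] 
 [[ 0.799  0.445  0.404]
 [ 0.6   -0.612 -0.515]
 [ 0.018  0.654 -0.756]] 0.017299210159599298
```

Request:
{"name": "move_arm", "arguments": {"deltas": [-1,0,0,0.0012,0,-1,0,0,0.0012,0]}}

```text
t: 19.2
tool_pos: [0.5292, -0.2843, 0.0964]
tool_rot: [2.329, 0.767, 0.311]
contact_force: [-2.3, 3.9, 5.5]
opening: 0.0176
```

```bash
python3 seat.py; python3 - <<'E'
from h import *
np.save("o7.npy",get_obs(),allow_pickle=True)
w=save("wrist","pics/w7.png")[:,:,::-1];d=save("side","pics/s7.png")[:,:,::-1]
m=np.zeros((600,800,3),np.uint8)
m[:,:500]=cv2.resize(w[150:390,210:410],(500,600),interpolation=cv2.INTER_CUBIC)
m[:300,500:]=cv2.resize(d[180:228,330:378],(300,300),interpolation=cv2.INTER_CUBIC)
s=save("scene","pics/sc7.png")[:,:,::-1]
m[300:,500:]=cv2.resize(s[160:215,222:277],(300,300),interpolation=cv2.INTER_CUBIC)
cv2.imwrite("pics/m7.png",np.clip(m.astype(float)*1.4,0,255).astype(np.uint8))
E
```

```text
19.2 roller in seat mm [1.  0.1] 0.2 [-2.3  3.9  5.5] 
 [[ 0.8    0.444  0.404]
 [ 0.6   -0.612 -0.515]
 [ 0.019  0.654 -0.756]] 0.01758125078295685
```

View pics/m7.png

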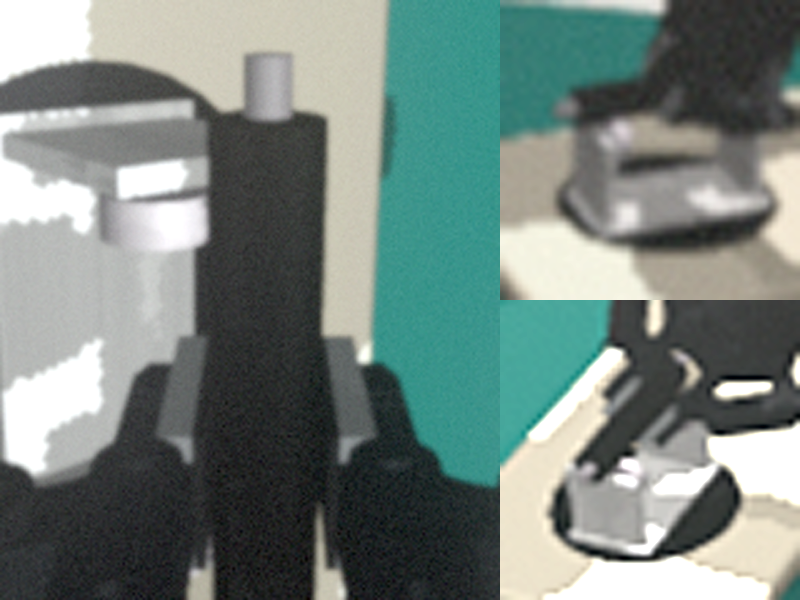

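The roller has touched first the -x wheel and now the +x wheel with small forces, so it's in the groove. Releasing gently.

Request:
{"name": "move_arm", "arguments": {"deltas": [-0.5,0,0,0,0,-0.4,0,0,0,0,-0.2,0,0,0,0,0,0,0,0,0,0,0,0,0,0,0,0,0,0,0], "force": 20}}

```text
t: 19.95
tool_pos: [0.5291, -0.2842, 0.0962]
tool_rot: [2.329, 0.768, 0.31]
contact_force: [0.0, 0.4, -0.2]
opening: 0.0425
```

```bash
python3 seat.py; cat > chk.py <<'E'
from h import *
import sys
# roller rubber silhouette in the wrist image: edges along rows, tool frame
o=get_obs();w=save("wrist",sys.argv[1])[:,:,::-1];K,E=ext("wrist",o);g=w.max(2).astype(float)
for r in(205,215,225,235):
    v=g[r];c=300
    for c0 in(318,):
        l=c0
        while l>200 and v[l]<95:l-=1
        q=c0
        while q<450 and v[q]<95:q+=1
    print(r,l,q,(l+q)/2)
E
python3 chk.py pics/w8.png
```

```text
19.95 roller in seat mm [0.9 0. ] -0.0 [ 0.   0.4 -0.2] 
 [[ 0.8    0.444  0.404]
 [ 0.6   -0.612 -0.515]
 [ 0.018  0.654 -0.756]] 0.04246711238141243
205 264 342 303.0
215 294 342 318.0
225 287 342 314.5
235 293 341 317.0
```

The contact force is zero and the roller stayed at columns 294–342 in the wrist view. Backing out along the tool axis.

Request:
{"name": "move_arm", "arguments": {"deltas": [0,0,0,-0.01,0,0,0,0,-0.025,0,0,0,0,-0.05,0,0,0,0,-0.08,0,0,0,0,-0.12,0,0,0,0,-0.16,0,0,0,0,-0.16,0,0,0,0,-0.16,0]}}

```text
t: 20.8
tool_pos: [0.4647, -0.2014, 0.2192]
tool_rot: [2.327, 0.767, 0.314]
contact_force: [-0.2, 0.2, -1.1]
opening: 0.0429
```

```bash
python3 - <<'E'
from h import *
o=get_obs();w=save("wrist","pics/w9.png")[:,:,::-1];d=save("side","pics/s9.png")[:,:,::-1];s=save("scene","pics/sc9.png")[:,:,::-1]
print(o["t"],o["tool_pos"],o["contact_force"])
a=np.radians(34.8);y=np.array([np.cos(a),np.sin(a)]);x=np.array([y[1],-y[0]]);c=.5485*x+.273*y
C={"wrist":ext("wrist",o),"scene":ext("scene"),"side":ext("side")}
for n,im in(("wrist",w),("side",d),("scene",s)):
    K,E=C[n]
    e=[proj(K,E,np.r_[c+y*t,.08]) for t in(-.06,-.05,0,.05,.06)];print(n,np.round(e,1).tolist())
    p0,p1=e[1],e[3];dd=(p1-p0)/np.linalg.norm(p1-p0);nn=np.array([-dd[1],dd[0]])
    g=im.max(2).astype(np.float32)
    W=10 if n!="wrist" else 45
    for t in(-.045,-.03,-.015,0,.015,.03,.045):
        q=proj(K,E,np.r_[c+y*t,.08]);k=np.arange(-W,W+.1,1 if n!="wrist" else 2)
        mp=(q+np.outer(k,nn)).astype(np.float32)
        print(t,cv2.remap(g,mp[:,0][None],mp[:,1][None],cv2.INTER_LINEAR)[0].astype(int).tolist())
E
```

```text
20.8 [ 0.4647357  -0.20138608  0.21917017] [-0.17839496  0.17793908 -1.0879781 ]
wrist [[313.9, 282.3], [314.0, 272.3], [314.7, 219.9], [315.5, 162.9], [315.7, 151.0]]
-0.045 [185, 184, 185, 184, 184, 184, 184, 181, 181, 180, 184, 184, 181, 152, 125, 126, 120, 84, 49, 50, 52, 49, 53, 55, 50, 44, 47, 67, 124, 137, 137, 137, 143, 170, 183, 170, 116, 101, 97, 100, 101, 101, 100, 101, 98, 100]
-0.03 [90, 86, 88, 86, 85, 86, 84, 83, 96, 100, 103, 107, 114, 123, 128, 132, 125, 77, 47, 47, 50, 44, 50, 46, 47, 47, 45, 59, 117, 137, 136, 135, 138, 163, 180, 172, 125, 100, 101, 99, 100, 98, 98, 101, 100, 99]
-0.015 [182, 174, 165, 163, 142, 127, 127, 128, 128, 128, 126, 127, 126, 121, 90, 51, 48, 44, 46, 46, 42, 46, 44, 44, 46, 43, 46, 60, 120, 136, 136, 137, 138, 158, 181, 174, 133, 102, 98, 101, 99, 99, 100, 100, 99, 100]
0 [185, 184, 185, 178, 144, 126, 126, 127, 131, 137, 132, 125, 125, 122, 90, 49, 44, 41, 44, 45, 44, 45, 45, 44, 46, 46, 45, 56, 108, 134, 136, 136, 135, 136, 135, 129, 109, 99, 99, 100, 98, 98, 100, 100, 99, 99]
0.015 [184, 184, 185, 172, 133, 127, 125, 126, 129, 137, 136,
[... 1460 characters left out ...]
, 178, 127, 73, 41, 47, 47, 44, 43, 113, 168, 175, 172, 169, 167, 181, 225]
-0.03 [100, 95, 101, 105, 107, 128, 133, 75, 42, 46, 48, 45, 48, 101, 168, 177, 173, 168, 170, 210, 247]
-0.015 [118, 115, 108, 107, 109, 112, 101, 58, 43, 47, 47, 46, 45, 83, 142, 154, 164, 171, 167, 196, 244]
0 [115, 117, 117, 117, 117, 119, 103, 55, 44, 46, 46, 46, 41, 97, 152, 156, 170, 171, 166, 184, 235]
0.015 [151, 154, 151, 144, 139, 119, 88, 69, 45, 48, 46, 45, 48, 99, 165, 176, 171, 170, 170, 188, 234]
0.03 [119, 123, 150, 178, 183, 221, 165, 60, 41, 45, 47, 47, 42, 87, 159, 176, 172, 170, 167, 188, 240]
0.045 [120, 119, 123, 123, 146, 135, 121, 71, 38, 75, 89, 58, 39, 96, 169, 175, 170, 170, 167, 180, 233]
```

Both fixed cameras put the rubber's edges parallel to the rest axis and at seat height. It is dark at ±45 mm at both ends, so it's centred to within about 5 mm. One last check that nothing else moved and the roller is steady, then I'll hand in.

```bash
python3 - <<'E'
from h import *
a=cv2.imread("pics/side.png").astype(int);s0=cv2.imread("pics/s9.png").astype(int)
s1=get_image("side")[:,:,::-1].astype(int)
b0=cv2.imread("pics/scene.png").astype(int);b1=get_image("scene")[:,:,::-1].astype(int)
print("roller steady, max diff",abs(s1-s0)[180:215,330:385].max())
def blobs(d,box,n):
    x0,y0,x1,y1=box;m=(d.max(2)[y0:y1,x0:x1]>60).astype(np.uint8)
    k,_,st,_=cv2.connectedComponentsWithStats(m);print(n,[(int(t[0]+x0),int(t[1]+y0),int(t[2]),int(t[3]),int(t[4])) for t in st[1:] if t[4]>6])
blobs(abs(s1-a),(225,275,375,395),"side bin");blobs(abs(b1-b0),(275,260,430,385),"scene bin")
blobs(abs(s1-a),(225,210,412,275),"side bystanders");blobs(abs(b1-b0),(200,215,350,315),"scene bystanders")
E
```

```text
roller steady, max diff 11
side bin [(269, 302, 39, 28, 353)]
scene bin [(321, 294, 11, 38, 296)]
side bystanders [(375, 261, 11, 3, 25)]
scene bystanders [(321, 226, 16, 8, 63), (251, 228, 8, 3, 17), (298, 233, 25, 15, 53), (251, 236, 15, 10, 106), (225, 270, 8, 13, 22), (321, 294, 10, 21, 168)]
```

```bash
python3 -c "
from station import *
print(order.finish_job(), get_obs()['t'])"
```

```text
the job is handed in; nothing more can be done
the job is handed in; nothing more can be done
```

The long black roller is lying in the roller rest under the objective, released, and I handed the job in at about 21 s of the 42 s allowed. The hand-in gives no verdict.

**How it was done:** I picked the roller with the tool pointing straight down. The moves can't tilt the tool directly, so I pushed repeatedly at the edge of the arm's reach until it was tilted about 40°. I then slid the roller in under the objective from the robot's side. Contact forces stayed around 7 N while I lowered it onto the wheels.

**Last checks:**
- **Contact:** the force on the gripper dropped to zero on release, and the gripper has since backed well clear.
- **Position:** the scene and side cameras put the roller within about 1 mm of my seat estimate across and in height. It looks level and parallel to the rest, is centred along it to about 5 mm, and did not move between pictures.
- **Other parts:** the only change inside the bin between the first and last pictures is the missing long roller.

**Disagreements and limits:**
- **Rest location:** my estimates of where the rest lies across its width differed by up to about 8 mm (mostly 2 to 4 mm). I settled it by how the roller touched the two wheels, and the last position check uses that same estimate.
- **Bystanders:** the pictures show small differences around the phone, bottle and screwdriver. I took these as changed arm shadows and did not check further; the arm never went near them.

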